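# Take the air off the drilling jig and stack the drilled plate

### The job

The plate on the green drilling jig is finished: first shut the air off with the red lever, then vent the line by opening the yellow one, each turned fully to its stop (in line with the pipe is open, across it is shut). Then lift the plate off the jig and lower it flat and squarely onto the pile of finished plates in the grey tray, letting go only once it rests there, never dropping it. Leave the blue valve and everything else on the bench as it is.

Things in the scene. Friction and masses are not known exactly. Their poses are not given: they have to be found in the camera images.
- supply (a joint): angle of the red lever. 0 = fully open (lever in line with its pipe, pointing to -x of supply_axis, roughly towards the robot); 1.571 = fully shut (lever across the pipe, pointing to -y of supply_axis). It grows as the lever turns counter-clockwise seen from above; hard stops at 0 and 1.571; stiff (0.3 N m of friction), stays where it is left.
- supply_axis (a point): Brass ball valve with red lever: compressed-air supply to the drilling jig. The three valves stand 120 mm apart in a row on one header pipe, in any order, levers swinging to the robot's side. The point lies on the vertical turning axis of the red lever, half-way up the lever, 102 mm above the table. Its x axis runs along the pipe, away from the robot; z up.
- supply_grip (a point): middle of the red sleeve of the lever, 64 mm from the turning axis, half-way up the sleeve. It turns with the lever. The sleeve is 66 mm long (from 28 to 94 mm from the axis), 18 mm wide, 16 mm high, its underside 94 mm above the table; the pipe below it reaches up to 70 mm.
- bleed (a joint): angle of the yellow lever. 0 = fully open (lever in line with its pipe, pointing to -x of bleed_axis, roughly towards the robot); 1.571 = fully shut (lever across the pipe, pointing to -y of bleed_axis). It grows as the lever turns counter-clockwise seen from above; hard stops at 0 and 1.571; stiff (0.3 N m of friction), stays where it is left.
- bleed_axis (a point): Brass ball valve with yellow lever and a copper silencer on its outlet: bleeds the jig's air line. The point lies on the vertical turning axis of the yellow lever, half-way up the lever, 102 mm above the table. Its x axis runs along the pipe, away from the robot; z up.
- bleed_grip (a point): middle of the yellow sleeve of the lever, 64 mm from the turning axis, half-way up the sleeve. It turns with the lever. The sleeve is 66 mm long (from 28 to 94 mm from the axis), 18 mm wide, 16 mm high, its underside 94 mm above the table; the pipe below it reaches up to 70 mm.
- coolant (a joint): angle of the blue lever. 0 = fully open (lever in line with its pipe, pointing to -x of coolant_axis, roughly towards the robot); 1.571 = fully shut (lever across the pipe, pointing to -y of coolant_axis). It grows as the lever turns counter-clockwise seen from above; hard stops at 0 and 1.571; stiff (0.3 N m of friction), stays where it is left.
- coolant_axis (a point): Brass ball valve with blue lever: coolant, not part of the job, may stand at any angle. The point lies on the vertical turning axis of the blue lever, half-way up the lever, 102 mm above the table. Its x axis runs along the pipe, away from the robot; z up.
- coolant_grip (a point): middle of the blue sleeve of the lever, 64 mm from the turning axis, half-way up the sleeve. It turns with the lever. The sleeve is 66 mm long (from 28 to 94 mm from the axis), 18 mm wide, 16 mm high, its underside 94 mm above the table; the pipe below it reaches up to 70 mm.
- plate_mid (a point): centre (half-way up) of the drilled plate: red flat steel bar with four dark holes, 140 mm along its x, 40 mm along its y, 8 mm thick, about 0.3 kg. At the start it lies on the jig, its underside 60 mm above the table.
- jig: green drilling jig: a bridge of two end blocks with the plate lying across them; origin at the table, under the plate's middle, x along the plate. 82 mm free between the blocks, so that the plate's long edges are free in the middle; steel cheeks (at 51 to 69 mm from the middle) and end stops stand 6 mm above the plate's underside, with about 4 mm of play. Clamp cylinder at x = +124 mm, 38 mm across, 110 mm high with its arm; base 80 mm wide, 12 mm high.
- tray_mid (a point): middle of the floor of the grey tray, 12 mm above the table; x along the tray and along the pile. Tray 220 x 140 mm outside, rim 18 mm above the table. In its middle stands the pile of finished plates, 140 x 40 mm, the same as the plate and square to the tray, solid and immovable; its height is not told: its top lies anywhere from 22 to 68 mm above the table.
- oil: yellow oil bottle, 52 mm across, 120 mm high, origin at its foot; stands in front of the valves
- tape: white roll of sealing tape, 44 mm across, 14 mm high, origin at its underside, on the steel base plate (6 mm thick) among the valves
- wrench: steel wrench, 130 mm long, lying on the table along its x
- bits: wooden drill-bit block with bits, 90 x 36 mm, 35 mm high, 81 mm with the bits, origin at its underside; beside the jig
- brush: chip brush, 150 mm long, lying along its x beside the tray
- grease: grease can, 56 mm across, 60 mm high, origin at its foot; beside the tray
- carton: cardboard carton 50 x 90 mm, 50 mm high, origin at its underside; just beyond the left end of the valve row. The header pipe runs 85 mm behind the three lever axes, its top 69 mm above the table; a gauge on it near its left end reaches 139 mm.
Mind the look-alikes: they are no part of the job. What is shaped like the part that bears supply but white is not meant.

How it is judged:
On the way, in this order (a step that is already met when the one before it is completed fails the run):
1. the red supply lever is shut, across its pipe, within 6 degrees of its stop (value of joint supply above 1.47 rad), for 0.1 s.
2. then the yellow bleed lever is open, in line with its pipe, within 6 degrees of its stop (value of joint supply above 1.47 rad and value of joint bleed below 0.1 rad), for 0.1 s.
3. then the plate is lifted clear of the jig (its middle more than 95 mm above the table) (all of step 2 and height (world z) of plate_mid above 0.095 m), for 0.1 s.
At the end, for the whole second after the job is handed in: red lever shut and yellow lever open, each within 6 degrees of its stop; the plate lies at rest and flat on the pile, within 15 mm along and 12 mm across of the middle of the tray and within 8 degrees of square to it (all of step 2 and x of plate_mid in the frame of tray_mid between -0.015 and 0.015 m and y of plate_mid in the frame of tray_mid between -0.012 and 0.012 m and angle between the x axis of plate_mid and the x axis of tray_mid, either way round below 0.15 rad and angle between plate_mid's own z axis and vertical below 0.08 rad and z of plate_mid in the frame of tray_mid below 0.066 m and linear speed of plate below 0.02 m/s); the robot touches nothing.
It fails at once if one of the bystanders (oil, tape, wrench, bits, brush, grease, carton) is shifted by more than 25 mm (distance of any of oil, tape, wrench, bits, brush, grease, carton from where it was at the start of the episode above 0.025 m).
It fails at once if the blue coolant lever is turned (its sleeve moves more than 8 mm) (distance of coolant_grip from where it was at the start of the episode above 0.008 m).
It fails at once if the plate is dropped (falls free of the fingers at more than 0.35 m/s, about 6 mm) (contact force between the fingers and plate below 0.05 N and linear speed of plate above 0.35 m/s).
It also fails if it takes over 72 s, if anything falls off the work surface, if the arm or the gripper's body presses on something with over 40 N, if the wrist force passes 120 N, or if a joint passes its speed limit or range.

### The arm

A 7-joint arm with a two-finger parallel gripper is mounted at the origin on the work surface. World frame = base frame: x ahead of the robot, y to its left, z up, the work surface at z = 0. Lengths are in m, angles in rad, forces in N, time in s.
With the tool pointing down it reaches from about 0.4 to 0.9 m from the base axis. Payload 5.6 kg.
Tool frame: the origin (TCP) lies at the very end of the fingers, on their centre line; the grasp point (between the pads) lies 19 mm behind it; z points along the fingers, y is the line along which they close (so a half turn about z gives the same grasp; the last joint's range is limited). The gripper opens to 92 mm and grips with 3 to 60 N. Pads are 20 mm wide; open, the fingers measure 128 mm over their backs; the gripper's body (75 mm by 189 mm) begins 69 mm behind the grasp point.
Start: joints at [-1.152, 0.468, -0.012, 1.603, 0.006, 1.071, -0.056], TCP at [0.29, 0.582, 0.215] pointing down, gripper open.
Joint ranges: [-2.53, 2.53], [-0.31, 2.02], [-1.57, 1.55], [0.28, 2.44], [-1.29, 4.43], [0.15, 1.84], [-2.92, 2.92]. Speed limits (rad/s): [2.57, 2.57, 3.14, 3.14, 3.14, 3.14, 3.14].

### API

Orientations are given as [roll, pitch, yaw] about the fixed x, y, z axes, in that order (R = Rz(yaw) Ry(pitch) Rx(roll)).
In Python, from plant import env, imaging, finish_job gives the robot as it stands.
- The arm moves only by the tool move_arm, never from a script. Its argument "deltas" is a list that holds one entry, the list of rows, each a list of 7 numbers: the shift along the tool's x, y, z in units of 25 mm (1.0 is 25 mm), then the turn, a rotation vector about the tool's x, y, z in units of 8 degrees (1.0 is 8 degrees), then the opening, from 0 (shut) to 1 (fully open). In form: [[[tx, ty, tz, ax, ay, az, claw], ...]]. A call has 1 to 20 rows; each row is the pose to reach, as a shift and turn from the pose commanded when the call began, along the tool's axes at that moment; what a row does not reach only later rows make up. A row lasts 1/10 s, in which the tool goes at most 50 mm and 8.59 degrees, less where a joint would pass 70% of its speed; a pose out of reach is approached as far as the arm can. A call with a gripper value outside its range is refused whole. The fingers move at their own pace and stop on an object; "newtons" is the grip in N (left out, the last holds). Time passes only in rows, so rows that repeat a pose let the fingers close. It gives the time, the measured TCP pose, the force, the opening and the grip force at its end, in the units of the state.
- env.sense(): the state, without advancing time (a new reading comes with each control period).
- imaging.camera(name): name is "side" or "top"; returns the picture (480x640x3 uint8, blue, green, red); there is no depth.
- imaging.camera_model(name): a dict with "camera_matrix" (3x3 intrinsics, pixels), "R" (3x3) and "t" (3): a world point X has camera coordinates R X + t. Camera axes: x right, y down, z forward; pixel columns grow to the right and rows downward; lengths in m; the calibration is good to about 2 mm. A picture is of the moment at which its call begins. camera_model takes no time and is no camera call.
- finish_job(): hands the job in; it is judged then, once.
Trained networks look in the newest picture that a camera, given by its name, has taken for a name from the list of things; names that differ only in an ending like _2 or _b are one class to them, and where a whole thing is asked for, a point or a joint stands for the part that bears it (a point fixed in the world has none). Each returns a list of dicts, best first, with "confidence" (0 to 1); they miss things now and then, are a little off and sometimes report something else, mostly with a low value. They report only what shows in the picture. A call takes as long as a camera call. They do not tell look-alikes from the thing itself.
- imaging.spot_in(thing, camera): "at" ([x, y, z] in m, in world coordinates, good to about 4 mm: the middle of the surface that is visible of it).
The state is a dict: "clock": time; "q": joint angles; "qvel": joint speeds; "tau": joint torques, N m; "tcp_pos": TCP position; "eef_rot": TCP orientation; "contact_force": force on the tool from outside, world axes, zero at the start; "wrist_torque": the same for the moment, N m; "finger_gap": finger opening in m; "grip_force": force on a finger pad.
Only numpy, scipy, OpenCV 4.12 (cv2) and the standard library are available. Lean on these libraries where they do the work, as an engineer would, in place of code of your own. Each camera call takes 0.05 s, during which the arm holds its last target. There are 200 camera calls.

## Working session

There is one attempt and no reset: what is moved stays moved. The work goes in short steps, Python scripts to look and compute and a tool call to move; the robot and the scene stay as the last step left them, time stands still between calls to the robot, and variables do not carry over. Pictures are saved under pics/ and viewed, at most 12 in all, crops included, and the job is handed in when it is done.

Besides the shell and the picture viewer there is one more tool, called after "Emit:" by a JSON object that holds its "name" and its "arguments", one argument or row to a line. move_arm: Moves the arm, as the interface text tells. Its arguments: {"type":"object","properties":{"deltas":{"type":"array","items":{"type":"array","items":{"type":"array","items":{"type":"number"}}}},"newtons":{"type":"number"}},"required":["deltas"]}

```bash
mkdir -p pics; python3 - <<'E'
from plant import env, imaging
import cv2, numpy as np
for c in ("top","side"):
    cv2.imwrite(f"pics/{c}0.png", imaging.camera(c))
    m=imaging.camera_model(c); print(c, np.round(m["camera_matrix"],1).tolist(), np.round(m["R"],3).tolist(), np.round(m["t"],3).tolist())
    for t in ["supply","supply_grip","bleed","bleed_grip","coolant","plate_mid","jig","oil","tape","bits","grease","carton","brush","wrench"]:
        print(c,t,[(np.round(d["at"],3).tolist(),round(d["confidence"],2)) for d in imaging.spot_in(t,c)[:4]])
s=env.sense(); print(s["clock"],s["tcp_pos"],s["eef_rot"],s["finger_gap"])
E
```

```text
top [[556.1, 0.0, 320.5], [0.0, 556.1, 238.3], [0.0, 0.0, 1.0]] [[-0.012, -1.0, 0.007], [-0.996, 0.011, -0.091], [0.091, -0.008, -0.996]] [0.022, 0.512, 1.341]
top supply [([0.653, -0.331, 0.104], 0.86), ([0.588, 0.01, 0.11], 0.67)]
top supply_grip [([0.653, -0.33, 0.101], 0.68), ([0.59, 0.008, 0.108], 0.65)]
top bleed [([0.63, 0.095, 0.107], 0.69)]
top bleed_grip [([0.634, 0.091, 0.107], 0.64)]
top coolant [([0.605, -0.142, 0.107], 0.62), ([0.482, 0.321, 0.015], 0.47)]
top plate_mid [([0.428, 0.311, 0.066], 0.65)]
top jig [([0.479, 0.324, 0.015], 0.68)]
top oil [([0.454, 0.09, 0.085], 0.78), ([0.413, -0.334, 0.013], 0.16)]
top tape [([0.611, 0.078, 0.02], 0.48)]
top bits [([0.346, 0.398, 0.034], 0.89)]
top grease [([0.475, -0.232, 0.064], 0.66)]
top carton [([0.652, 0.262, 0.052], 0.85), ([0.629, 0.126, 0.074], 0.47), ([0.607, 0.013, 0.07], 0.39)]
top brush [([0.368, -0.423, 0.02], 0.67)]
top wrench [([0.436, -0.041, 0.008], 0.61)]
side [[544.7, 0.0, 327.9], [0.0, 544.7, 234.9], [0.0, 0.0, 1.0]] [[0.97, -0.241, -0.017], [-0.181, -0.681, -0.71], [0.159, 0.692, -0.704]] [-0.51, 0.163,
[... 313 characters left out ...]
), ([0.649, 0.251, 0.048], 0.64)]
side coolant [([0.605, -0.148, 0.112], 0.87), ([0.369, -0.424, 0.017], 0.3)]
side plate_mid []
side jig [([0.46, 0.317, 0.018], 0.74)]
side oil [([0.448, 0.072, 0.065], 0.73)]
side tape []
side bits [([0.346, 0.392, 0.032], 0.7), ([0.628, 0.085, 0.108], 0.21)]
side grease [([0.343, 0.392, 0.037], 0.64), ([0.475, -0.248, 0.059], 0.61), ([0.625, 0.127, 0.065], 0.57)]
side carton [([0.652, 0.25, 0.049], 0.78)]
side brush [([0.369, -0.426, 0.018], 0.95), ([0.585, 0.004, 0.108], 0.41)]
side wrench [([0.437, -0.041, 0.008], 0.96), ([0.63, 0.087, 0.108], 0.47)]
1.5 [0.28965669 0.5819187  0.2146046 ] [3.14154534e+00 5.62516938e-05 2.67971746e+00] 0.09157758581762526
```

View pics/top0.png

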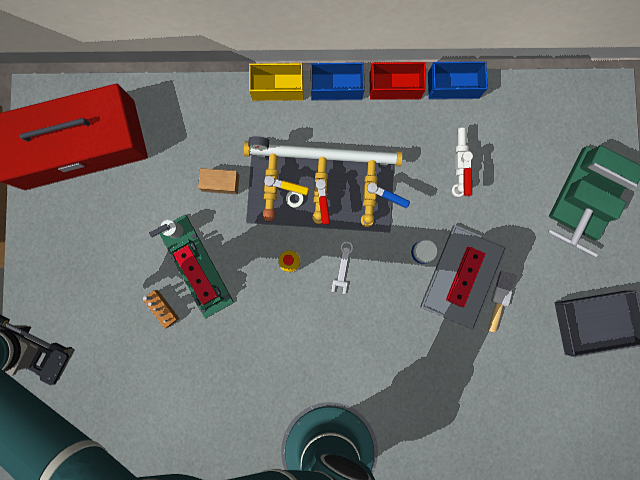

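View pics/side0.png

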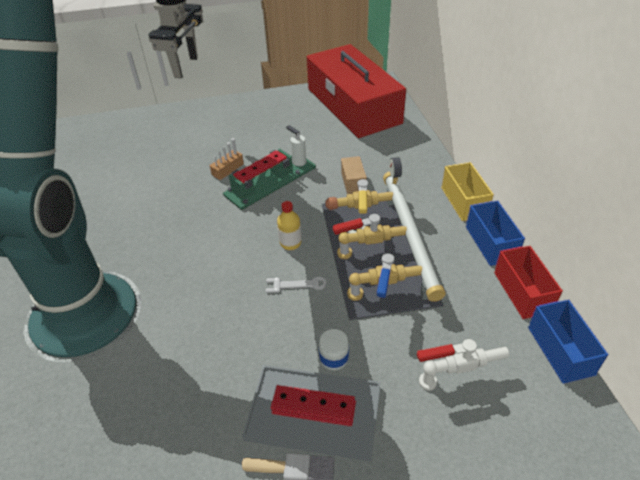

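The valves, left to right in the top view, are yellow (hub about (268,182), lever across), red (hub (320,185), lever in line) and blue (372,187). The white-bodied valve at (463,175) is the look-alike. The plate is on the jig at (195,275) and the pile is in the tray at (465,276).

```bash
cat > h.py <<'E'
import cv2, numpy as np
from plant import env, imaging
def P(c):
    m=imaging.camera_model(c); return m["camera_matrix"],np.array(m["R"]),np.array(m["t"])
def back(c,px,z):
    K,R,t=P(c); px=np.atleast_2d(px).astype(float)
    d=(R.T@np.linalg.inv(K)@np.c_[px,np.ones(len(px))].T).T; o=-R.T@t
    return o+d*((z-o[2])/d[:,2])[:,None]
def proj(c,X):
    K,R,t=P(c); q=(K@(R@np.atleast_2d(X).T+t[:,None])).T; return q[:,:2]/q[:,2:]
def tri(a,b):
    M=[P(c)[0]@np.c_[P(c)[1],P(c)[2]] for c in("top","side")]
    h=cv2.triangulatePoints(M[0],M[1],np.array(a,float).T,np.array(b,float).T); return (h[:3]/h[3]).T
HUE=dict(red=[(0,8),(172,180)],yellow=[(22,34)],blue=[(100,120)])
def mask(img,col,s=130,v=60):
    h=cv2.cvtColor(img,cv2.COLOR_BGR2HSV); m=np.zeros(h.shape[:2],np.uint8)
    for lo,hi in HUE[col]: m|=cv2.inRange(h,(lo,s,v),(hi,255,255))
    return m
def blob(m,c,r):
    "points of the mask within r px of c"
    y,x=np.nonzero(m); k=np.hypot(x-c[0],y-c[1])<r; return np.c_[x,y][k].astype(np.float32)
def holes(img,rect):
    "dark holes inside the red region of rect x0,y0,x1,y1"
    x0,y0,x1,y1=rect; s=img[y0:y1,x0:x1]; m=mask(s,"red",130,40)
    cs,hi=cv2.findContours(m,cv2.RETR_CCOMP,cv2.CHAIN_APPROX_NONE)
    return [(cv2.contourArea(c),*(c.reshape(-1,2).mean(0)+[x0,y0])) for c,h in zip(cs,hi[0]) if h[3]>=0 and len(c)>4]
E
python3 - <<'E'
from h import *
T=cv2.imread("pics/top0.png");S=cv2.imread("pics/side0.png")
for n,r in dict(jig=(160,230,225,315),pile=(430,235,500,315)).items(): print(n,np.round(holes(T,r),1).tolist())
for n,r in dict(jig=(225,145,300,190),pile=(260,375,365,430)).items(): print("side",n,np.round(holes(S,r),1).tolist())
for n,c,p in [("red",(324,205),25),("yellow",(291,186),25),("blue",(395,196),25)]:
    b=blob(mask(T,n),c,p); rr=cv2.minAreaRect(b); w=back("top",cv2.boxPoints(rr),.110); print(n,len(b),rr,np.round(w,3).tolist(), np.round(back("top",rr[0],.11),3))
cv2.imwrite("pics/c1.png",np.hstack([cv2.resize(T[130:235,235:425],None,fx=4,fy=4,interpolation=3)[:420,:]]))
cv2.imwrite("pics/c2.png",np.hstack([cv2.resize(T[210:335,155:255],(400,500),interpolation=3),cv2.resize(T[215:340,415:515],(400,500),interpolation=3)]))
E
```

```text
jig [[23.0, 205.5, 293.5], [22.0, 198.0, 280.5], [21.0, 190.6, 267.9], [20.0, 183.5, 255.0]]
pile [[21.0, 458.9, 296.5], [22.0, 464.4, 282.9], [21.5, 469.7, 269.7], [22.0, 475.0, 256.5]]
side jig [[4.0, 264.5, 161.0]]
side pile [[26.0, 342.6, 404.6], [25.0, 322.6, 401.5], [23.5, 302.8, 398.3], [23.5, 282.8, 395.3]]
red 214 ((323.90997314453125, 209.8699951171875), (28.284271240234375, 7.49533224105835), 81.8698959350586) [[0.602, 0.021, 0.11], [0.604, 0.004, 0.11], [0.539, -0.005, 0.11], [0.536, 0.012, 0.11]] [[0.57  0.008 0.11 ]]
yellow 281 ((290.1414794921875, 189.57640075683594), (47.63174819946289, 29.721628189086914), 15.376252174377441) [[0.6, 0.148, 0.11], [0.667, 0.129, 0.11], [0.636, 0.023, 0.11], [0.57, 0.042, 0.11]] [[0.618 0.085 0.11 ]]
blue 226 ((395.726806640625, 198.48968505859375), (27.922019958496094, 8.427372932434082), 23.96249008178711) [[0.599, -0.125, 0.11], [0.617, -0.134, 0.11], [0.59, -0.192, 0.11], [0.572, -0.184, 0.11]] [[ 0.595 -0.159  0.11 ]]
```

View pics/c1.png

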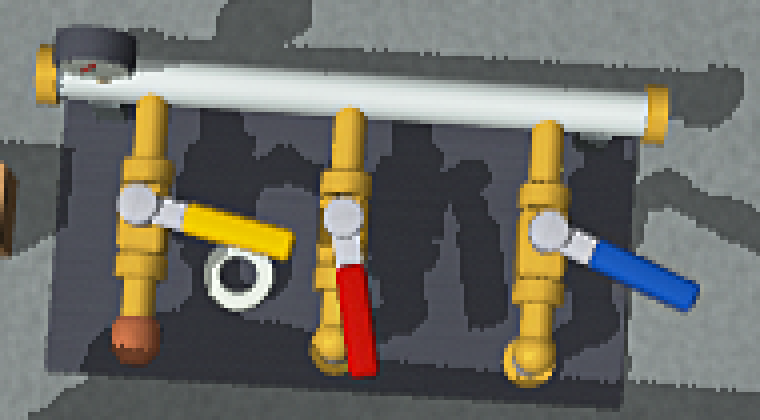

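View pics/c2.png

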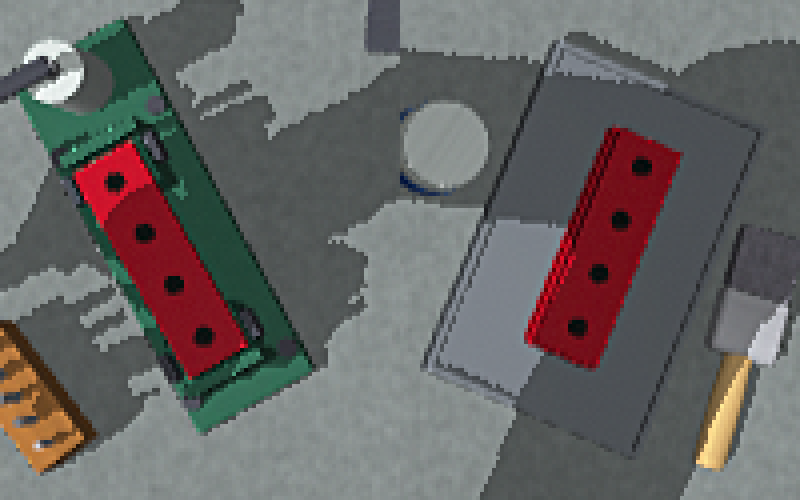

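```bash
python3 - <<'E'
from h import *
r=lambda a:np.round(a,4).tolist()
H=back("top",[(269.5,181),(320.75,184),(372.25,187.5)],.114); print("hubs",r(H), [np.linalg.norm(H[i+1]-H[i]) for i in(0,1)])
row=H[2]-H[0]; row/=np.linalg.norm(row); yaw=np.arctan2(row[0],-row[1]); print("pipe yaw deg",np.degrees(yaw))
T=cv2.imread("pics/top0.png")
E=back("top",[(235+365/4,130+375/4),(235+354/4,130+265/4)],.11); print("red lever tip/root",r(E))
Y=back("top",[(235+290/4,130+243/4),(235+187/4,130+217/4)],.11); print("yel",r(Y))
for n,(a,b) in dict(red=E,yel=Y).items():
    d=a-b; th=np.arctan2(d[1],d[0]); print(n,"joint deg",np.degrees((th-(yaw+np.pi)+np.pi)%(2*np.pi)-np.pi))
pt=[(205.5,293.5),(198,280.5),(190.6,267.9),(183.5,255)]
W=back("top",pt,.068); print("plate",r(W.mean(0)),np.degrees(np.arctan2(*(W[3]-W[0])[1::-1])),np.linalg.norm(W[3]-W[0]))
a=[(458.9,296.5),(464.4,282.9),(469.7,269.7),(475,256.5)]
b=[(342.6,404.6),(322.6,401.5),(302.8,398.3),(282.8,395.3)]
for bb in (b,b[::-1]):
    X=tri(a,bb); print("pile",r(X), r([np.abs(proj("side",X)-bb).max()]))
C=back("top",[(454,225),(505,247.5),(473,329.5),(421.5,307)],.018); print("tray",r(C),r(C.mean(0)),[np.linalg.norm(C[i]-C[i-1]) for i in range(4)])
E
```

```text
hubs [[0.6381, 0.1328, 0.114], [0.6298, 0.0145, 0.114], [0.6203, -0.1044, 0.114]] [np.float64(0.11859061069326836), np.float64(0.11927374143871751)]
pipe yaw deg -4.28641577827183
red lever tip/root [[0.5377, 0.0029, 0.11], [0.6018, 0.0084, 0.11]]
yel [[0.615, 0.0453, 0.11], [0.6309, 0.1048, 0.11]]
red joint deg 9.209792215568509
yel joint deg 79.33274580463855
plate [0.4265, 0.3143, 0.068] 29.931934960562916 0.10518217061039324
pile [[0.4161, -0.3331, 0.0174], [0.4155, -0.3339, 0.0333], [0.4146, -0.3369, 0.0606], [0.4136, -0.3424, 0.0976]] [29.4596]
pile [[0.3669, -0.3137, 0.0457], [0.3992, -0.3281, 0.0459], [0.4309, -0.3421, 0.0454], [0.4626, -0.3562, 0.0452]] [0.5164]
tray [[0.5418, -0.3147, 0.018], [0.4845, -0.4388, 0.018], [0.2856, -0.3523, 0.018], [0.3415, -0.2285, 0.018]] [0.4133, -0.3336, 0.018] [np.float64(0.2180769928349194), np.float64(0.13662145935333175), np.float64(0.21691236548969645), np.float64(0.13585189717558263)]
```

```bash
cat >> h.py <<'E'
from scipy.spatial.transform import Rotation as Ro
def rows(wps):
    "world (x,y,z,yaw deg), tool down -> tool units from the present pose"
    s=env.sense(); R0=Ro.from_euler("xyz",s["eef_rot"]); p=np.array(s["tcp_pos"])
    print("now",s["clock"],np.round(p,4),np.round(np.degrees(s["eef_rot"]),1),np.round(s["contact_force"],1))
    for x,y,z,w in wps:
        d=R0.inv().apply(np.array([x,y,z])-p)/.025
        a=np.degrees((R0.inv()*Ro.from_euler("xyz",[180,0,w],degrees=True)).as_rotvec())/8
        print(np.round(np.r_[d,a],2).tolist())
def push(A,yaw,j,side,r=.066,gap=0.):
    "closed-finger centre (tool yaw 90) at lever angle j; side=-1 pushes ccw, +1 cw"
    th=np.radians(yaw+180+j); u=np.array([np.cos(th),np.sin(th)]); n=side*np.array([-u[1],u[0]])
    return A+r*u+(.009+.018*abs(n[0])+.010*abs(n[1])+gap)*n
E
python3 - <<'E'
from h import *
A=np.array([.630,.0145])
p=push(A,-4.3,5,-1,gap=.015); print(p)
rows([(*p,.2,90),(*p,.086,90)])
E
```

```text
[0.56358687 0.04791028]
now 1.5 [0.2897 0.5819 0.2146] [180.    0.  153.5] [ 0.4 -0.3  0.5]
[-19.33, -14.24, 0.58, 0.0, 0.0, 7.94]
[-19.33, -14.24, 5.14, 0.0, 0.0, 7.94]
```

Emit:
{"name": "move_arm", "arguments": {
  "deltas": [
    [[-19.33, -14.24, 0.58, 0, 0, 7.94, 0], [-19.33, -14.24, 0.58, 0, 0, 7.94, 0], [-19.33, -14.24, 0.58, 0, 0, 7.94, 0], [-19.33, -14.24, 0.58, 0, 0, 7.94, 0], [-19.33, -14.24, 0.58, 0, 0, 7.94, 0], [-19.33, -14.24, 0.58, 0, 0, 7.94, 0], [-19.33, -14.24, 0.58, 0, 0, 7.94, 0], [-19.33, -14.24, 0.58, 0, 0, 7.94, 0], [-19.33, -14.24, 0.58, 0, 0, 7.94, 0], [-19.33, -14.24, 0.58, 0, 0, 7.94, 0], [-19.33, -14.24, 0.58, 0, 0, 7.94, 0], [-19.33, -14.24, 0.58, 0, 0, 7.94, 0], [-19.33, -14.24, 0.58, 0, 0, 7.94, 0], [-19.33, -14.24, 0.58, 0, 0, 7.94, 0], [-19.33, -14.24, 0.58, 0, 0, 7.94, 0], [-19.33, -14.24, 0.58, 0, 0, 7.94, 0]]
  ],
  "newtons": 25
}}

```text
clock: 3.1
tcp_pos: [0.5631, 0.0498, 0.2001]
eef_rot: [-3.141, -0.001, 1.574]
contact_force: [0.7, 0.4, -0.4]
finger_gap: 0.0005
grip_force: 0.0
```

```bash
python3 - <<'E'
from h import *
A=np.array([.630,.0145])
p=push(A,-4.3,5,-1,gap=.015)
cv2.imwrite("pics/top1.png",imaging.camera("top")[100:400,150:470]); cv2.imwrite("pics/side1.png",imaging.camera("side"))
rows([(*p,.086,90)]+[(*push(A,-4.3,j,-1),.086,90) for j in list(range(8,90,8))+[90,94]])
E
```

```text
now 3.2 [0.5633 0.0494 0.2002] [-180.    -0.    90.2] [ 0.2  0.5 -0.8]
[-0.06, 0.01, 4.57, -0.0, -0.0, 0.02]
[-0.77, -0.02, 4.57, -0.0, -0.0, 0.02]
[-1.06, -0.1, 4.57, -0.0, -0.0, 0.02]
[-1.37, -0.15, 4.57, -0.0, -0.0, 0.02]
[-1.7, -0.16, 4.57, -0.0, -0.0, 0.02]
[-2.04, -0.13, 4.57, -0.0, -0.0, 0.02]
[-2.4, -0.04, 4.56, -0.0, -0.0, 0.02]
[-2.75, 0.1, 4.56, -0.0, -0.0, 0.02]
[-3.08, 0.31, 4.56, -0.0, -0.0, 0.02]
[-3.4, 0.57, 4.56, -0.0, -0.0, 0.02]
[-3.68, 0.89, 4.56, -0.0, -0.0, 0.02]
[-3.9, 1.26, 4.56, -0.0, -0.0, 0.02]
[-3.95, 1.36, 4.56, -0.0, -0.0, 0.02]
[-4.04, 1.56, 4.56, -0.0, -0.0, 0.02]
```

View pics/side1.png

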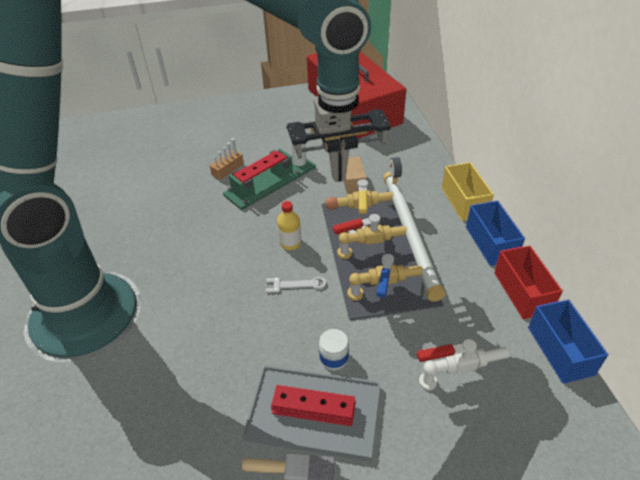

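The closed fingers, tips at about (340,180) in the side view, hang above the gap between the red and yellow levers. Next I lower them and push the red lever.

Emit:
{"name": "move_arm", "arguments": {
  "deltas": [
    [[-0.06, 0, 1.5, 0, 0, 0, 0], [-0.06, 0, 3, 0, 0, 0, 0], [-0.06, 0, 4.57, 0, 0, 0, 0], [-0.06, 0, 4.57, 0, 0, 0, 0], [-0.4, 0, 4.57, 0, 0, 0, 0], [-0.77, -0.02, 4.57, 0, 0, 0, 0], [-1.06, -0.1, 4.57, 0, 0, 0, 0], [-1.37, -0.15, 4.57, 0, 0, 0, 0], [-1.7, -0.16, 4.57, 0, 0, 0, 0], [-2.04, -0.13, 4.57, 0, 0, 0, 0], [-2.4, -0.04, 4.57, 0, 0, 0, 0], [-2.75, 0.1, 4.57, 0, 0, 0, 0], [-3.08, 0.31, 4.57, 0, 0, 0, 0], [-3.4, 0.57, 4.57, 0, 0, 0, 0], [-3.68, 0.89, 4.57, 0, 0, 0, 0], [-3.9, 1.26, 4.57, 0, 0, 0, 0], [-3.95, 1.36, 4.57, 0, 0, 0, 0], [-4.0, 1.5, 4.57, 0, 0, 0, 0], [-4.0, 1.5, 4.57, 0, 0, 0, 0]]
  ]
}}

```text
clock: 5.1
tcp_pos: [0.6013, -0.0524, 0.0866]
eef_rot: [3.141, -0.0, 1.571]
contact_force: [-3.0, 0.5, 2.5]
finger_gap: 0.0005
grip_force: 1.4
```

```bash
python3 - <<'E'
from h import *
A=np.array([.630,.0145])
rows([])
T=imaging.camera("top"); m=mask(T,"red"); b=blob(m,(345,190),28); r=cv2.minAreaRect(b); print(len(b),r,np.round(back("top",cv2.boxPoints(r),.11),3).tolist())
cv2.imwrite("pics/top2.png",cv2.resize(T[110:250,230:430],(800,560)))
E
```

```text
now 5.1 [ 0.6013 -0.0524  0.0866] [180.  -0.  90.] [-3.   0.5  2.5]
0 ((0.0, 0.0), (0.0, 0.0), 0.0) [[1.082, 0.772, 0.11], [1.082, 0.772, 0.11], [1.082, 0.772, 0.11], [1.082, 0.772, 0.11]]
```

View pics/top2.png

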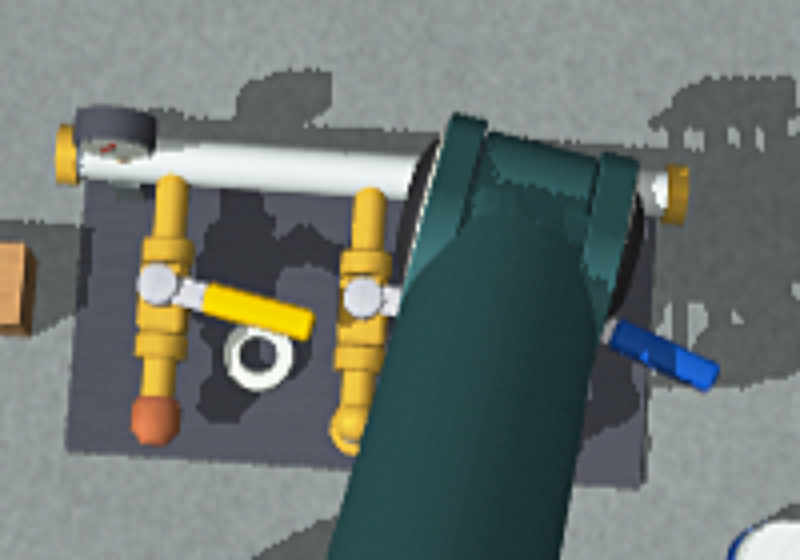

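The arm hides the red sleeve, but its grey root at about (390,297) already points across the pipe. I push on towards the stop until the force rises.

Emit:
{"name": "move_arm", "arguments": {
  "deltas": [
    [[0, 0.1, 0, 0, 0, 0, 0], [0, 0.2, 0, 0, 0, 0, 0], [0, 0.3, 0, 0, 0, 0, 0], [0, 0.3, 0, 0, 0, 0, 0]]
  ]
}}

```text
clock: 5.55
tcp_pos: [0.6041, -0.053, 0.0858]
eef_rot: [-3.132, -0.001, 1.57]
contact_force: [-16.7, 0.4, 14.2]
finger_gap: 0.0004
grip_force: 8.9
```

Emit:
{"name": "move_arm", "arguments": {
  "deltas": [
    [[0, -0.5, 0, 0, 0, 0, 0], [0, -1.0, 0, 0, 0, 0, 0], [0, -1.0, -2, 0, 0, 0, 0], [0, -1.0, -4, 0, 0, 0, 0], [3.6, 1.5, -4, 0, 0, 0, 0], [4.8, 2.4, -4, 0, 0, 0, 0], [4.8, 2.4, -4, 0, 0, 0, 0], [4.8, 2.4, -4, 0, 0, 0, 0]]
  ]
}}

```text
clock: 6.35
tcp_pos: [0.6719, 0.0762, 0.1853]
eef_rot: [3.138, -0.003, 1.581]
contact_force: [-0.1, 0.7, -0.4]
finger_gap: 0.0008
grip_force: 0.0
```

```bash
python3 - <<'E'
from h import *
T=imaging.camera("top"); S=imaging.camera("side")
b=blob(mask(T,"red"),(350,190),25); print(len(b)); 
if len(b)>50:
    r=cv2.minAreaRect(b);print(r)
cv2.imwrite("pics/s3.png",np.hstack([cv2.resize(S[150:310,310:450],(420,480)),cv2.resize(T[130:240,240:320],(349,480))]))
A=np.array([.638,.1335])
for j in (84,): print(push(A,-4.3,j,1,gap=.012))
rows([(*push(A,-4.3,83,1,gap=.014),z,90) for z in(.19,.086)]+[(*push(A,-4.3,j,1),.086,90) for j in list(range(80,-1,-8))+[-4]])
E
```

```text
230
((346.49658203125, 185.55862426757812), (27.364463806152344, 8.33852767944336), 3.3664605617523193)
[0.66604438 0.06132246]
now 6.45 [0.6695 0.0687 0.1853] [1.799e+02 1.000e-01 9.010e+01] [-0.1  0.   0.2]
[-0.33, -0.11, -0.19, 0.01, 0.01, 0.02]
[-0.33, -0.11, 3.97, 0.01, 0.01, 0.02]
[-0.24, -0.8, 3.97, 0.01, 0.01, 0.02]
[-0.29, -1.18, 3.97, 0.01, 0.01, 0.02]
[-0.28, -1.57, 3.97, 0.01, 0.01, 0.02]
[-0.2, -1.98, 3.97, 0.01, 0.01, 0.02]
[-0.05, -2.38, 3.97, 0.01, 0.01, 0.02]
[0.17, -2.76, 3.97, 0.01, 0.01, 0.02]
[0.45, -3.11, 3.97, 0.01, 0.01, 0.02]
[0.79, -3.42, 3.97, 0.01, 0.01, 0.02]
[1.19, -3.66, 3.97, 0.01, 0.01, 0.02]
[1.63, -3.84, 3.97, 0.01, 0.01, 0.02]
[1.99, -3.95, 3.97, 0.01, 0.01, 0.02]
[2.14, -3.99, 3.97, 0.01, 0.01, 0.02]
```

View pics/s3.png

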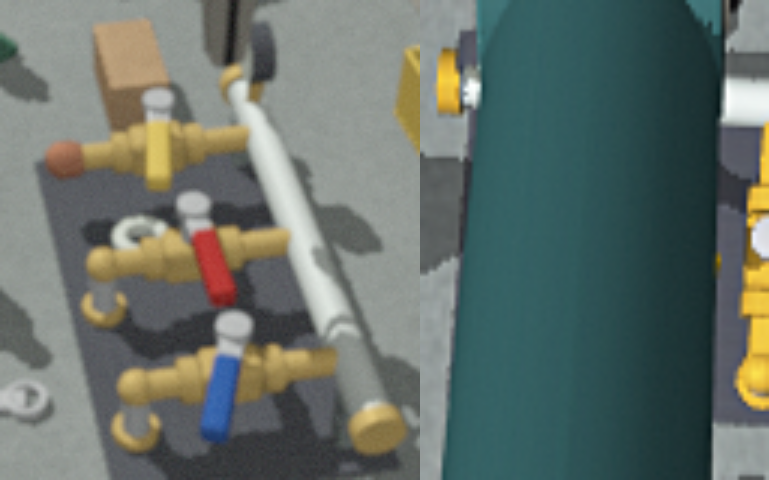

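The red lever is shut: it lies across its pipe at about (215,265) in the side crop. Next is the yellow lever.

Emit:
{"name": "move_arm", "arguments": {
  "deltas": [
    [[-0.33, -0.11, 1.5, 0, 0, 0, 0], [-0.33, -0.11, 3, 0, 0, 0, 0], [-0.33, -0.11, 3.97, 0, 0, 0, 0], [-0.33, -0.11, 3.97, 0, 0, 0, 0], [-0.28, -0.45, 3.97, 0, 0, 0, 0], [-0.24, -0.8, 3.97, 0, 0, 0, 0], [-0.29, -1.18, 3.97, 0, 0, 0, 0], [-0.28, -1.57, 3.97, 0, 0, 0, 0], [-0.2, -1.98, 3.97, 0, 0, 0, 0], [-0.05, -2.38, 3.97, 0, 0, 0, 0], [0.17, -2.76, 3.97, 0, 0, 0, 0], [0.45, -3.11, 3.97, 0, 0, 0, 0], [0.79, -3.42, 3.97, 0, 0, 0, 0], [1.19, -3.66, 3.97, 0, 0, 0, 0], [1.63, -3.84, 3.97, 0, 0, 0, 0], [1.99, -3.95, 3.97, 0, 0, 0, 0], [2.1, -3.98, 3.97, 0, 0, 0, 0], [2.15, -3.98, 3.97, 0, 0, 0, 0]]
  ]
}}

```text
clock: 8.25
tcp_pos: [0.5701, 0.12, 0.088]
eef_rot: [3.139, 0.001, 1.57]
contact_force: [1.0, -6.8, 4.7]
finger_gap: 0.0005
grip_force: 3.6
```

Emit:
{"name": "move_arm", "arguments": {
  "deltas": [
    [[0.1, 0, 0, 0, 0, 0, 0], [0.2, 0, 0, 0, 0, 0, 0], [0.2, 0, 0, 0, 0, 0, 0]]
  ]
}}

```text
clock: 8.55
tcp_pos: [0.57, 0.1202, 0.0881]
eef_rot: [3.14, 0.006, 1.566]
contact_force: [0.4, -14.9, 7.2]
finger_gap: 0.0006
grip_force: 7.1
```

Emit:
{"name": "move_arm", "arguments": {
  "deltas": [
    [[-0.5, 0, 0, 0, 0, 0, 0], [-1.0, 0, 0, 0, 0, 0, 0], [-1.0, 0, -2, 0, 0, 0, 0], [-1.0, 0, -4.4, 0, 0, 0, 0], [-1.0, 0, -4.4, 0, 0, 0, 0]]
  ]
}}

```text
clock: 9.05
tcp_pos: [0.5717, 0.1021, 0.202]
eef_rot: [3.134, -0.004, 1.571]
contact_force: [-0.0, -0.3, 0.8]
finger_gap: 0.0002
grip_force: 0.0
```

```bash
python3 - <<'E'
from h import *
rows([(.4265,.3143,.2,30),(.4265,.3143,.14,30)])
E
```

```text
now 9.05 [0.5717 0.1021 0.202 ] [179.5  -0.2  90. ] [-0.  -0.3  0.8]
[8.49, -5.81, 0.07, 0.04, -0.05, 7.5]
[8.48, -5.83, 2.47, 0.04, -0.05, 7.5]
```

Emit:
{"name": "move_arm", "arguments": {
  "deltas": [
    [[8.49, -5.81, 0, 0, 0, 7.5, 0.3], [8.49, -5.81, 0, 0, 0, 7.5, 1], [8.49, -5.81, 0, 0, 0, 7.5, 1], [8.49, -5.81, 0, 0, 0, 7.5, 1], [8.49, -5.81, 0, 0, 0, 7.5, 1], [8.49, -5.81, 0, 0, 0, 7.5, 1], [8.49, -5.81, 0, 0, 0, 7.5, 1], [8.49, -5.81, 0, 0, 0, 7.5, 1], [8.48, -5.83, 1.2, 0, 0, 7.5, 1], [8.48, -5.83, 2.47, 0, 0, 7.5, 1], [8.48, -5.83, 2.47, 0, 0, 7.5, 1], [8.48, -5.83, 2.47, 0, 0, 7.5, 1]]
  ]
}}

```text
clock: 10.25
tcp_pos: [0.4229, 0.3132, 0.1347]
eef_rot: [3.141, 0.002, 0.524]
contact_force: [1.1, -0.1, 1.0]
finger_gap: 0.0917
grip_force: 0.0
```

```bash
python3 - <<'E'
from h import *
T=imaging.camera("top"); S=imaging.camera("side")
for n,c in (("red",(347,186)),("yellow",(272,210))):
    b=blob(mask(T,n),c,22); print(n,len(b),cv2.minAreaRect(b) if len(b) else 0)
cv2.imwrite("pics/s4.png",np.hstack([cv2.resize(S[60:240,180:320],(420,540)),cv2.resize(T[130:310,160:290],(370,540))]))
rows([(.4265,.3143,.058,30)])
E
```

```text
red 229 ((346.487548828125, 185.7493896484375), (27.31587791442871, 8.339582443237305), 2.862405300140381)
yellow 233 ((268.8117370605469, 204.44703674316406), (11.197689056396484, 31.752351760864258), 4.39870548248291)
now 10.35 [0.424  0.314  0.1361] [-1.8e+02 -1.0e-01  3.0e+01] [ 0.1  0.  -0.5]
[0.09, 0.04, 3.12, -0.01, -0.01, 0.0]
```

View pics/s4.png

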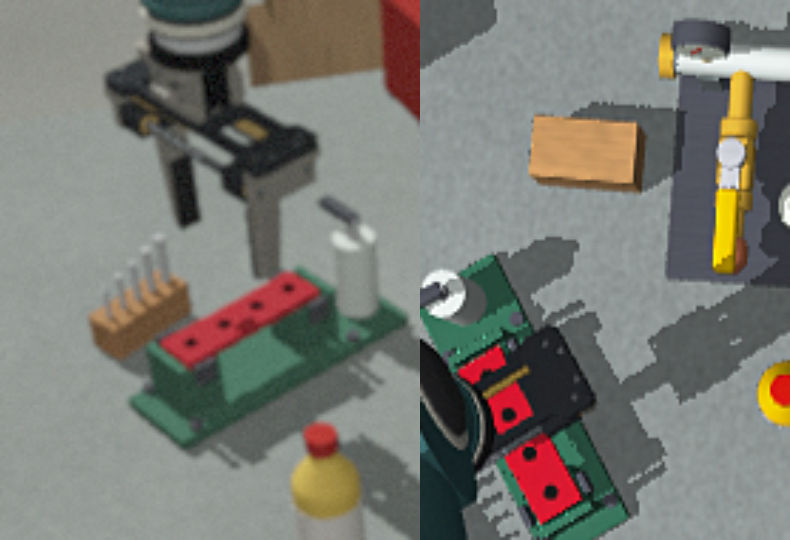

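The yellow lever is in line with its pipe (right crop, about (730,230)), and the open fingers straddle the plate's middle. I go down and grip.

Emit:
{"name": "move_arm", "arguments": {
  "deltas": [
    [[0.09, 0.04, 1, 0, 0, 0, 1], [0.09, 0.04, 2, 0, 0, 0, 1], [0.09, 0.04, 2.8, 0, 0, 0, 1], [0.09, 0.04, 3.12, 0, 0, 0, 1], [0.09, 0.04, 3.12, 0, 0, 0, 1], [0.09, 0.04, 3.12, 0, 0, 0, 0.5], [0.09, 0.04, 3.12, 0, 0, 0, 0.3], [0.09, 0.04, 3.12, 0, 0, 0, 0.3], [0.09, 0.04, 3.12, 0, 0, 0, 0.3], [0.09, 0.04, 3.12, 0, 0, 0, 0.3], [0.09, 0.04, 3.12, 0, 0, 0, 0.3], [0.09, 0.04, 3.12, 0, 0, 0, 0.3]]
  ],
  "newtons": 35
}}

```text
clock: 11.55
tcp_pos: [0.426, 0.3135, 0.0569]
eef_rot: [3.141, -0.0, 0.524]
contact_force: [0.7, -1.3, 0.5]
finger_gap: 0.0392
grip_force: 35.0
```

Emit:
{"name": "move_arm", "arguments": {
  "deltas": [
    [[0, 0, -0.2, 0, 0, 0, 0.3], [0, 0, -0.5, 0, 0, 0, 0.3], [0, 0, -1, 0, 0, 0, 0.3], [0, 0, -1.6, 0, 0, 0, 0.3], [0, 0, -2.4, 0, 0, 0, 0.3], [0, 0, -3.2, 0, 0, 0, 0.3], [0, 0, -4, 0, 0, 0, 0.3], [0, 0, -4.6, 0, 0, 0, 0.3], [0, 0, -5, 0, 0, 0, 0.3], [0, 0, -5, 0, 0, 0, 0.3], [0, 0, -5, 0, 0, 0, 0.3]]
  ]
}}

```text
clock: 12.65
tcp_pos: [0.4254, 0.3138, 0.1818]
eef_rot: [-3.141, 0.0, 0.524]
contact_force: [-0.0, -0.5, -3.6]
finger_gap: 0.0394
grip_force: 35.0
```

```bash
python3 - <<'E'
from h import *
T=imaging.camera("top"); S=imaging.camera("side")
s=env.sense(); print(s["finger_gap"],s["grip_force"])
cv2.imwrite("pics/s5.png",np.hstack([cv2.resize(S[40:220,180:320],(420,540)),cv2.resize(T[210:330,140:240],(370,540))]))
# plate offset along its x: plate mid (.4265,.3143) vs tcp at grasp (.426,.3135)
rows([(.415,-.335,.19,-23.9),(.415,-.335,.1,-23.9)])
E
```

```text
0.03928086632863944 34.998958110809326
now 12.75 [0.4252 0.3134 0.1811] [1.8e+02 1.0e-01 3.0e+01] [ 1.  -0.4 -3.8]
[-13.33, 22.25, -0.33, 0.01, 0.01, 6.74]
[-13.33, 22.25, 3.27, 0.01, 0.01, 6.74]
```

View pics/s5.png

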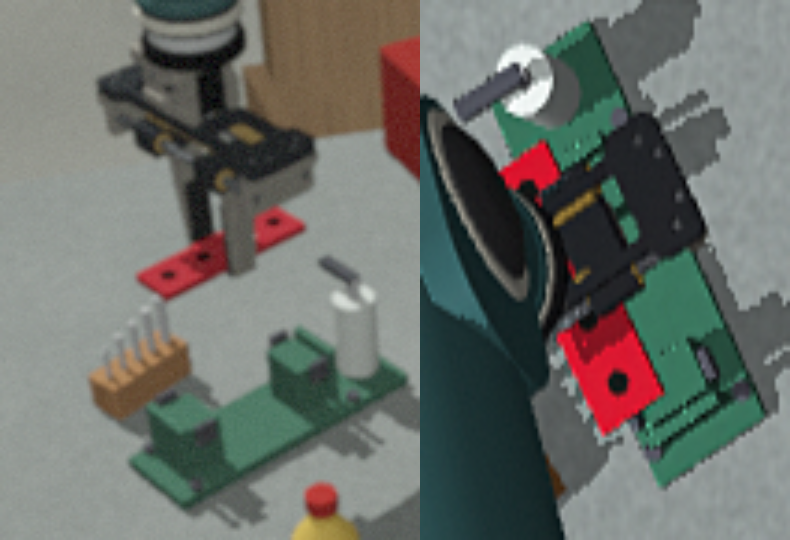

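The plate hangs level between the fingers, clear of the jig. I carry it to above the tray.

Emit:
{"name": "move_arm", "arguments": {
  "deltas": [
    [[-0.3, 0.9, -0.3, 0, 0, 0.2, 0.3], [-0.9, 2.2, -0.4, 0, 0, 0.6, 0.3], [-1.6, 3.7, -0.4, 0, 0, 1.1, 0.3], [-2.3, 5.2, -0.4, 0, 0, 1.6, 0.3], [-3.1, 6.8, -0.4, 0, 0, 2.1, 0.3], [-3.8, 8.4, -0.4, 0, 0, 2.6, 0.3], [-4.6, 10.0, -0.4, 0, 0, 3.1, 0.3], [-5.4, 11.6, -0.4, 0, 0, 3.6, 0.3], [-6.3, 13.2, -0.4, 0, 0, 4.1, 0.3], [-7.3, 14.8, -0.4, 0, 0, 4.6, 0.3], [-8.4, 16.4, -0.4, 0, 0, 5.1, 0.3], [-9.6, 18.0, -0.4, 0, 0, 5.6, 0.3], [-10.8, 19.5, -0.4, 0, 0, 6.1, 0.3], [-12.0, 20.8, -0.4, 0, 0, 6.5, 0.3], [-12.9, 21.8, -0.3, 0, 0, 6.74, 0.3], [-13.33, 22.25, -0.3, 0, 0, 6.74, 0.3], [-13.33, 22.25, -0.3, 0, 0, 6.74, 0.3], [-13.33, 22.25, -0.3, 0, 0, 6.74, 0.3]]
  ]
}}

```text
clock: 14.55
tcp_pos: [0.4147, -0.3343, 0.1889]
eef_rot: [-3.141, 0.001, -0.418]
contact_force: [-0.1, -0.3, -4.3]
finger_gap: 0.0396
grip_force: 35.0
```

```bash
python3 - <<'E'
from h import *
rows([(.415,-.335,z,-23.9) for z in (.10,.075,.06,.046)])
E
```

```text
now 14.55 [ 0.4147 -0.3343  0.1889] [-1.8e+02  1.0e-01 -2.4e+01] [-0.1 -0.3 -4.3]
[0.03, 0.02, 3.55, -0.0, 0.01, -0.01]
[0.03, 0.02, 4.55, -0.0, 0.01, -0.01]
[0.03, 0.02, 5.15, -0.0, 0.01, -0.01]
[0.03, 0.02, 5.71, -0.0, 0.01, -0.01]
```

Emit:
{"name": "move_arm", "arguments": {
  "deltas": [
    [[0.03, 0.02, 1, 0, 0, 0, 0.3], [0.03, 0.02, 2.2, 0, 0, 0, 0.3], [0.03, 0.02, 3.4, 0, 0, 0, 0.3], [0.03, 0.02, 4.4, 0, 0, 0, 0.3], [0.03, 0.02, 5.0, 0, 0, 0, 0.3], [0.03, 0.02, 5.3, 0, 0, 0, 0.3], [0.03, 0.02, 5.4, 0, 0, 0, 0.3], [0.03, 0.02, 5.4, 0, 0, 0, 0.3]]
  ]
}}

```text
clock: 15.35
tcp_pos: [0.4165, -0.3354, 0.0549]
eef_rot: [3.142, -0.001, -0.417]
contact_force: [0.1, -0.2, -2.0]
finger_gap: 0.0392
grip_force: 35.0
```

```bash
python3 - <<'E'
from h import *
T=imaging.camera("top"); S=imaging.camera("side"); rows([])
cv2.imwrite("pics/s6.png",np.hstack([cv2.resize(S[340:480,220:400],(410,320)),cv2.resize(T[210:340,415:525],(380,450))[:320]]) if 0 else np.vstack([cv2.resize(S[350:480,230:400],(700,535))]))
E
```

```text
now 15.45 [ 0.4166 -0.3357  0.0553] [ 1.80e+02 -1.00e-01 -2.39e+01] [-0.2 -0.3 -4. ]
```

View pics/s6.png

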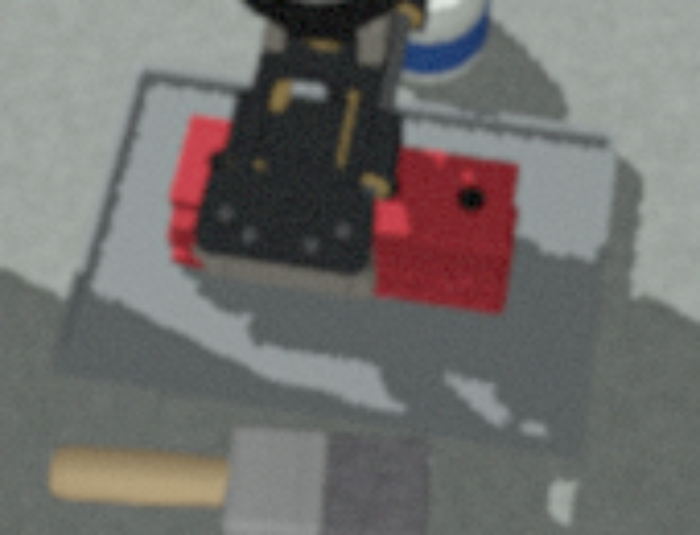

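The plate sits squarely just above the pile. I step down until it makes contact.

Emit:
{"name": "move_arm", "arguments": {
  "deltas": [
    [[0, 0, 0.1, 0, 0, 0, 0.3], [0, 0, 0.2, 0, 0, 0, 0.3], [0, 0, 0.3, 0, 0, 0, 0.3], [0, 0, 0.36, 0, 0, 0, 0.3], [0, 0, 0.36, 0, 0, 0, 0.3], [0, 0, 0.36, 0, 0, 0, 0.3]]
  ]
}}

```text
clock: 16.05
tcp_pos: [0.4159, -0.3353, 0.0453]
eef_rot: [3.142, 0.0, -0.417]
contact_force: [-0.0, 0.9, -3.6]
finger_gap: 0.0391
grip_force: 35.0
```

Emit:
{"name": "move_arm", "arguments": {
  "deltas": [
    [[0, 0, 0.04, 0, 0, 0, 0.3], [0, 0, 0.08, 0, 0, 0, 0.3], [0, 0, 0.08, 0, 0, 0, 0.3]]
  ]
}}

```text
clock: 16.35
tcp_pos: [0.4161, -0.3356, 0.0443]
eef_rot: [-3.141, -0.001, -0.417]
contact_force: [-1.6, 3.0, 8.6]
finger_gap: 0.0394
grip_force: 41.9
```

Emit:
{"name": "move_arm", "arguments": {
  "deltas": [
    [[0, 0, 0, 0, 0, 0, 0.3], [0, 0, 0, 0, 0, 0, 0.3], [0, 0, 0, 0, 0, 0, 0.3]]
  ],
  "newtons": 3
}}

```text
clock: 16.65
tcp_pos: [0.4162, -0.3362, 0.0439]
eef_rot: [3.141, -0.001, -0.418]
contact_force: [-1.1, -0.7, 3.9]
finger_gap: 0.0402
grip_force: 3.0
```

Emit:
{"name": "move_arm", "arguments": {
  "deltas": [
    [[0, 0, 0, 0, 0, 0, 0.44], [0, 0, 0, 0, 0, 0, 0.48], [0, 0, 0, 0, 0, 0, 0.55], [0, 0, 0, 0, 0, 0, 0.7], [0, 0, 0, 0, 0, 0, 0.8], [0, 0, 0, 0, 0, 0, 0.8]]
  ]
}}

```text
clock: 17.25
tcp_pos: [0.416, -0.3351, 0.0432]
eef_rot: [-3.141, 0.0, -0.417]
contact_force: [0.3, 1.1, 1.1]
finger_gap: 0.072
grip_force: 0.0
```

Emit:
{"name": "move_arm", "arguments": {
  "deltas": [
    [[0, 0, -1, 0, 0, 0, 0.8], [0, 0, -2.5, 0, 0, 0, 0.8], [0, 0, -4, 0, 0, 0, 0.8], [-2, 0, -6, 0, 0, 0, 0.8], [-4, 0, -8, 0, 0, 0, 0.8], [-4, 3, -8, 0, 0, 0, 0.8], [-5, 4, -8, 0, 0, 0, 0.8], [-5, 4, -8, 0, 0, 0, 0.8], [-5, 4, -8, 0, 0, 0, 0.8], [-5, 4, -8, 0, 0, 0, 0.8]]
  ]
}}

```text
clock: 18.25
tcp_pos: [0.2616, -0.3756, 0.2432]
eef_rot: [-3.141, -0.0, -0.417]
contact_force: [0.8, 1.6, -0.3]
finger_gap: 0.0733
grip_force: 0.0
```

```bash
python3 - <<'E'
from h import *
T=imaging.camera("top"); S=imaging.camera("side"); rows([])
a=holes(T,(430,225,510,325)); b=holes(S,(250,355,375,430)); print(a,b)
a=sorted([x[1:] for x in a if x[0]>10]); b=sorted([x[1:] for x in b if x[0]>10],reverse=True)
for n,c in (("red",(347,186)),("yellow",(270,205))):
    m=blob(mask(T,n),c,22); print(n,len(m),cv2.minAreaRect(m) if len(m) else 0)
if len(a)==len(b): X=tri(a,b); print(np.round(X,4),X.mean(0),np.degrees(np.arctan2(*(X[-1]-X[0])[1::-1])))
cv2.imwrite("pics/s7.png",np.hstack([S[200:480,180:480],T[130:410,250:560]]))
E
```

```text
now 18.35 [ 0.2621 -0.3752  0.2429] [-180.     0.   -23.8] [0.3 0.5 0.4]
[(21.0, np.float64(459.92857142857144), np.float64(295.5)), (20.0, np.float64(465.5), np.float64(282.14285714285717)), (18.5, np.float64(470.6923076923077), np.float64(268.6923076923077)), (19.5, np.float64(476.2307692307692), np.float64(255.30769230769232))] [(18.5, np.float64(343.6923076923077), np.float64(402.6923076923077)), (16.5, np.float64(323.6923076923077), np.float64(399.15384615384613)), (17.5, np.float64(303.3076923076923), np.float64(396.2307692307692)), (19.0, np.float64(283.5), np.float64(393.07142857142856))]
red 230 ((346.49658203125, 185.55862426757812), (27.364463806152344, 8.33852767944336), 3.3664605617523193)
yellow 235 ((269.5000305175781, 202.00001525878906), (12.290731430053711, 36.955238342285156), 4.763641834259033)
[[ 0.4182 -0.3338  0.0246]
 [ 0.4174 -0.3344  0.0416]
 [ 0.4163 -0.3373  0.0678]
 [ 0.4156 -0.3431  0.1055]] [ 0.41686283 -0.33715742  0.05986514] -105.73263514012146
```

View pics/s7.png

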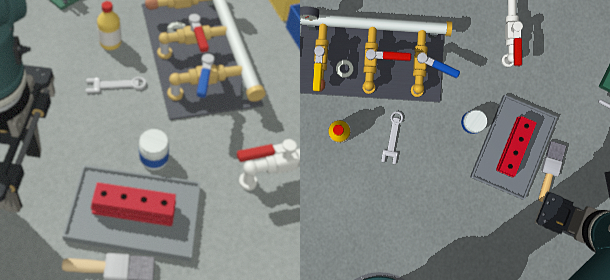

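The plate lies flat and square on the pile, within about 2 mm of its middle. The red lever is across its pipe, the yellow one is in line, and the arm is clear. I hand the job in.

```bash
python3 -c "
from plant import finish_job
print(finish_job())"
```

```text
the job is handed in; nothing more can be done
None
```

I handed the job in at about 18 s of the 72 s. The last pictures show the red lever shut, the yellow lever open, and the plate flat and square on the pile, about 2 mm off its middle. The blue valve and the other things on the bench look unmoved. The judge returned no verdict.

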